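# Teapot warmer and teapot

## Task

Make up the teapot set on the round place mat: first slide the teapot warmer along the counter to the middle of the mat, never lifting or tipping it, so that the loose tealight stays in its seat, then lift the teapot and set it gently on the warmer, upright and centred over the warmer's opening. Keep the teapot level all the way, and leave the mug, milk jug, sugar bowl and tea caddy where they stand: slide the warmer round them.

Things in the scene. Friction and masses are not known exactly. Their poses are not given: they have to be found in the camera images.
- place_mat: Flat round woven place mat, 220 mm across, in blue and grey rings with a small blue spot in the middle. Fixed, 1 mm thin, things slide onto it and over it without catching. Origin at its centre on the counter, z up.
- warmer: Loose teapot warmer, dark steel, about 0.55 kg, 128 mm across, 54 mm high: a base disc, 6 slim posts and a flat top ring (48 to 54 mm above the counter) with a round opening 60 mm wide in its middle. Shut fingertips fit into the opening from above and can drag it about; the space below is empty down to the tealight, 25 mm above the counter. Origin: centre of its underside, z up.
- tealight: Loose tealight candle in an aluminium cup, 39 mm across, 16 mm high, 16 g. It stands in the middle of the warmer's base disc, 9 mm above the counter, inside a seat 44 mm across with a rim 5 mm high. Origin at the centre of its underside.
- teapot: Loose white teapot, about 0.65 kg; foot 84 mm across, belly 132 mm, fixed lid with blue knob up to 113 mm; spout along its +x, reaching 92 mm out at 97 mm height. A rigid arched handle carries a level wooden bar, 14 mm thick, 78 mm long, along the teapot's x axis, straight above its centre, bar axis 163 mm above the foot; free space below it to the knob. Origin: centre of its underside, z up.
- teapot_grip (a point): Middle of the teapot's wooden handle bar, on the bar's axis, 163 mm straight above the teapot's origin; the bar runs along the teapot's x axis.
- mug: Blue mug, 80 mm across, 92 mm high, its handle on its +y side, reaching up to 75 mm from the axis. Bystander, loose. Origin at the centre of its underside.
- milk_jug: White milk jug, 72 mm across, 105 mm high, its handle on its +y side, reaching 60 mm from the axis, and a lip on its -y side reaching 46 mm. Bystander, loose. Origin at the centre of its underside.
- sugar_bowl: Round white sugar bowl with a blue band and a knobbed lid (fixed), 93 mm across, 92 mm high. Bystander, loose. Origin at the centre of its underside.
- tea_caddy: Round green tea tin with a paper band and a brass lid (fixed), 79 mm across, 108 mm high. Bystander, loose. Origin at the centre of its underside.

How it is judged (in metres and radians):
On the way, in this order (a step that is already met when the one before it is completed fails the run):
1. the warmer stands still in the middle of the mat (within 18 mm), the teapot not yet on it (horizontal distance between warmer and place_mat below 0.018 m and linear speed of warmer below 0.01 m/s and contact force between teapot and warmer below 0.05 N), for 0.2 s.
2. the teapot stands on the warmer (contact force between teapot and warmer above 2 N and horizontal distance between teapot and warmer below 0.01 m), for 0.2 s.
At the end, for the whole second after the job is handed in: The warmer stands upright on the counter with its centre within 20 mm of the mat's centre, its tealight in its seat; the teapot stands upright and at rest on the warmer's ring, its centre within 10 mm of the warmer's; both are let go (horizontal distance between warmer and place_mat below 0.02 m and angle between warmer's own z axis and vertical below 0.04 rad and horizontal distance between teapot and warmer below 0.01 m and z of teapot in the frame of warmer between 0.05 and 0.058 m and angle between teapot's own z axis and vertical below 0.05 rad and horizontal distance between tealight and warmer below 0.006 m and angle between tealight's own z axis and vertical below 0.08 rad and linear speed of each of teapot, warmer below 0.01 m/s); the robot touches nothing.
It fails at once if the warmer is lifted off the counter by more than 6 mm or tipped by more than 6 degrees (height (world z) of warmer above 0.006 m or angle between warmer's own z axis and vertical above 0.105 rad).
It fails at once if the tealight leaves its seat (horizontal distance between tealight and warmer above 0.012 m).
It fails at once if the teapot is tilted by more than 20 degrees (angle between teapot's own z axis and vertical above 0.35 rad).
It fails at once if the teapot is dropped on the warmer: it comes down on it at over 0.2 m/s (horizontal distance between teapot and warmer below 0.06 m and z of teapot in the frame of warmer below 0.069 m and linear speed of teapot above 0.2 m/s).
It fails at once if a bystander is shifted by more than 15 mm or knocked over (distance of any of mug, milk_jug, sugar_bowl, tea_caddy from where it was at the start of the episode above 0.015 m or angle between any of mug, milk_jug, sugar_bowl, tea_caddy's own z axis and vertical above 0.3 rad).
It also fails if it takes over 67 s, if anything falls off the work surface, if the arm or the gripper's body presses on something with over 40 N, if the wrist force passes 120 N, or if a joint passes its speed limit or range.

## Robot

A 6-joint arm with a two-finger parallel gripper is mounted at the origin on the work surface. World frame = base frame: x ahead of the robot, y to its left, z up, the work surface at z = 0. Lengths are in mm, angles in rad, forces in N, time in s.
With the tool pointing down it reaches from about 325 to 900 mm from the base axis. Payload 6.1 kg.
Tool frame: the origin (TCP) lies at the very end of the fingers, on their centre line; the grasp point (between the pads) lies 19 mm behind it; z points along the fingers, y is the line along which they close (so a half turn about z gives the same grasp; the last joint's range is limited). The gripper opens to 85 mm and grips with 20 to 120 N. Pads are 22 mm wide; open, the fingers measure 114 mm over their backs; the gripper's body (76 mm by 85 mm) begins 54 mm behind the grasp point. The pads swing forward as they close: fully open they stand 13 mm farther back than shut.
Start: joints at [-1.452, 0.22, 1.526, -0, 1.395, -0.126], TCP at [151.47, -606.36, 231.3] pointing down, gripper open.
Joint ranges: [-2.98, 2.98], [-0.91, 2.08], [0.09, 2.57], [-1.24, 4.39], [0.2, 2.65], [-2.68, 2.68]. Speed limits (rad/s): [2.57, 2.57, 3.01, 3.14, 3.14, 3.14].

## Interface

Orientations are given as a 3x3 rotation matrix whose columns are the frame's x, y, z axes.
In Python, from rig import r gives the robot as it stands.
- The arm moves only by the tool send_path, called after "Request:" in YAML: its name, and indented under it one key for each argument. Schema: {"type":"object","properties":{"deltas":{"type":"array","items":{"type":"array","items":{"type":"array","items":{"type":"number"},"minItems":5,"maxItems":5},"minItems":1,"maxItems":12},"minItems":1,"maxItems":1},"squeeze":{"type":"number"},"only":{"type":"string"},"quiet":{"type":"boolean"},"lines":{"type":"string"}},"required":["deltas"],"additionalProperties":false}. deltas is a list that holds a single list of rows (three levels of brackets), with 1 to 12 rows, each of 5 numbers: the opening from 0.0 (shut) to 1.0 (fully open), then dx, dy, dz in shares of the most that a row can go, 1 being 50 mm, then a turn about the tool's z in fractions of the full range, 1 being 2 rad; each row shifts and turns the commanded pose from where the row before left it, along the tool's axes as they then stand; what a row does not reach is not made up. A row lasts 1/10 s, in which the tool goes at most 50 mm and 0.15 rad, less where a joint would pass 70% of its speed; a pose out of reach is approached as far as the arm can. The fingers move at their own pace and stop on an object; squeeze is the grip in N (left out, the last holds). Time passes only in rows, so rows that do not move let the fingers close. The tool returns the time, the measured TCP pose, the force, the opening and the grip force at its end. only (a regular expression) keeps the lines of the reply that match it, lines (a string "A,B") keeps lines A to B, and quiet returns only ok. Input that does not fit is refused with a message, and nothing moves.
- r.observe(): the state, without advancing time (a new reading comes with each control period).
- r.read_camera(name): name is "scene" or "top" or "wrist"; returns the picture (480x640x3 uint8, red, green, blue); there is no depth.
- r.camera_info(name): a dict with "fx", "fy", "cx", "cy" (pixels), "k1" (the pictures are not rectified: a ray, as slopes to the right and down, at radius r is drawn at 1 + k1 r^2 times it, then the intrinsics apply), "extrinsics" (4x4, takes a point from camera to world coordinates); the wrist camera has in their place "tool_from_camera" (4x4, takes a point from camera to tool coordinates, whose origin is the TCP and whose axes are the flange's). Camera axes: x right, y up, looking along -z (the intrinsics and any distortion apply to the point x, -y, -z); pixel columns grow to the right and rows downward; lengths in mm; the calibration is good to about 2 mm. A picture is of the moment at which its call begins: read the wrist's pose just before it. camera_info takes no time and is no camera call.
- r.close_job(): hands the job in; it is judged then, once.
The state is a dict: "time": time; "q": joint angles; "joint_vel": joint speeds; "tau": joint torques, N m; "ee_pos": TCP position; "orientation": TCP orientation; "ft_force": force on the tool from outside, world axes, zero at the start; "moment": the same for the moment, N m; "grip_width": opening from 0.0 (shut) to 1.0 (fully open); "grasp_force": force on a finger pad.
Only numpy, scipy, OpenCV 4.12 (cv2) and the standard library are available. Lean on these libraries where they do the work, as an engineer would, in place of code of your own. Each camera call takes 0.05 s, during which the arm holds its last target. There are 200 camera calls.

## Working session

There is one attempt and no reset: what is moved stays moved. The work goes in short steps, Python scripts to look and compute and a tool call to move; the robot and the scene stay as the last step left them, time stands still between calls to the robot, and variables do not carry over. Pictures are saved under pics/ and viewed, at most 11 in all, crops included, and the job is handed in when it is done.

```bash
ls; mkdir -p pics
```

Run:
```python
from rig import r
import cv2,numpy as np
s=r.observe();print(s)
for n in("scene","top"):
    im=r.read_camera(n);cv2.imwrite(f"pics/{n}0.png",im[:,:,::-1]);print(n,r.camera_info(n))
print(r.camera_info("wrist"))
```

```text
pics
rig.py
{'time': 0.0, 'q': array([-1.45210910e+00,  2.21248504e-01,  1.52763169e+00,  1.76147076e-05,
        1.39471746e+00, -1.26103644e-01]), 'joint_vel': array([ 0.00055731,  0.00029275, -0.0012735 , -0.00150473,  0.00121907,
        0.00051777]), 'tau': array([ 7.94949847e-04, -4.96899211e+01, -3.89396381e+01, -1.07051068e-05,
        1.08929197e-02, -4.57419745e-06]), 'ee_pos': array([ 151.39648987, -605.74579707,  230.17450597]), 'orientation': array([[ 9.70188811e-01,  2.42350205e-01, -2.20189448e-04],
       [ 2.42350155e-01, -9.70186802e-01,  1.99294994e-03],
       [ 2.69366929e-04, -1.98690068e-03, -9.99997990e-01]]), 'ft_force': array([-0.32989345,  0.20311244, -0.57421353]), 'moment': array([-0.02933396, -0.01066997, -0.02053286]), 'grasp_force': 0.0, 'grip_width': 0.9999113030878657}
scene {'fx': 467.99766599648103, 'fy': 467.99766599648103, 'cx': 325.6043085806978, 'cy': 236.70166826334014, 'k1': -0.02889295072753068, 'extrinsics': array([[ 1.38170910e-01, -5.44948341e-01,  8.27006714e-01,
         1.39026380e+03],
       [ 9.90297903e-01,  8.84895940e-02
[... 499 characters left out ...]
54485e-02,
        -2.26339911e+01],
       [-2.60874994e-02,  1.39772167e-01,  9.89839979e-01,
         9.87704879e+02],
       [ 0.00000000e+00,  0.00000000e+00,  0.00000000e+00,
         1.00000000e+00]])}
{'fx': 389.4106016759394, 'fy': 389.4106016759394, 'cx': 320.5727388311348, 'cy': 233.59811946612456, 'k1': -0.03706564321275212, 'tool_from_camera': array([[-3.64747951e-04,  9.64476987e-01,  2.64166631e-01,
         6.70789453e+01],
       [ 9.99999523e-01,  5.91194477e-04, -7.77712497e-04,
        -1.89108345e+00],
       [-9.06259659e-04,  2.64166221e-01, -9.64476742e-01,
        -1.43102527e+02],
       [ 0.00000000e+00,  0.00000000e+00,  0.00000000e+00,
         1.00000000e+00]])}
```

View pics/top0.png

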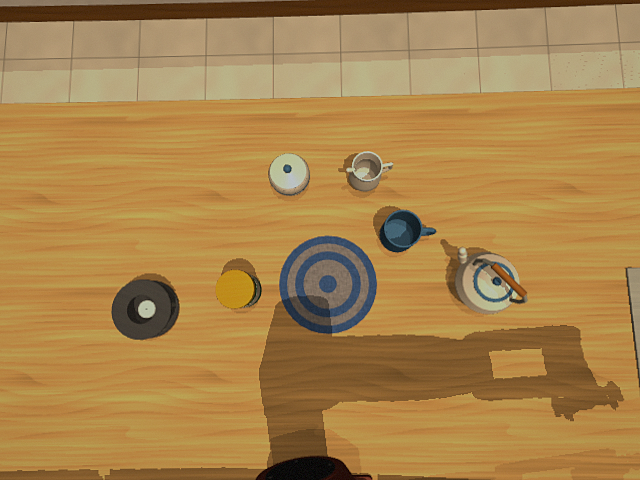

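View pics/scene0.png

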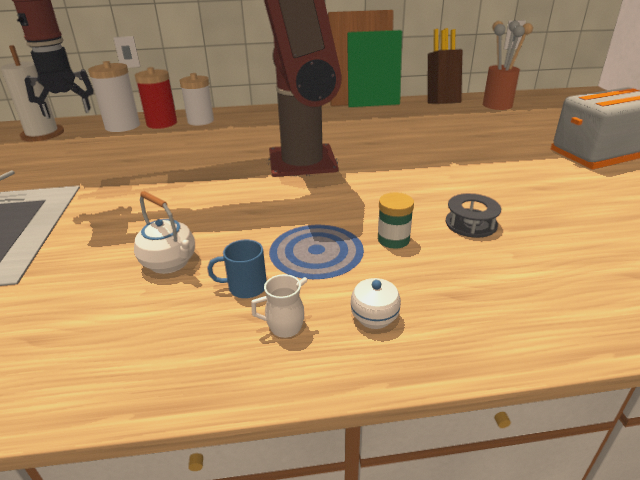

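The top view shows the warmer at about (146,309), the caddy at (237,289), the mat spot at (328,284), the mug at (402,231) and the teapot at (490,282) with its orange-brown bar running from about (490,265) to (525,298). In the scene view, the warmer is at (474,213), the mat spot at (317,250) and the bar at (154,200).

Create h.py:
```python
import numpy as np,cv2
from rig import r
def shot(n,save=None):
    s=r.observe(); im=r.read_camera(n); c=r.camera_info(n)
    if n=="wrist":
        T=np.eye(4);T[:3,:3]=s["orientation"];T[:3,3]=s["ee_pos"];c["extrinsics"]=T@c["tool_from_camera"]
    if save: cv2.imwrite(f"pics/{save}.png",im[:,:,::-1])
    return im,c
def ray(c,u,v):
    d=np.array([(u-c["cx"])/c["fx"],(v-c["cy"])/c["fy"]]);p=d.copy()
    for _ in range(20): p=d/(1+c["k1"]*(p@p))
    E=c["extrinsics"];w=E[:3,:3]@np.array([p[0],-p[1],-1.]);return E[:3,3],w/np.linalg.norm(w)
def plane(c,u,v,z):
    o,d=ray(c,u,v);return o+d*(z-o[2])/d[2]
def proj(c,P):
    E=c["extrinsics"];q=E[:3,:3].T@(np.asarray(P,float)-E[:3,3]);p=np.array([q[0],-q[1]])/-q[2]
    p=p*(1+c["k1"]*(p@p));return p*[c["fx"],c["fy"]]+[c["cx"],c["cy"]]
def tri(rays):
    A=sum(np.eye(3)-np.outer(d,d) for o,d in rays);b=sum((np.eye(3)-np.outer(d,d))@o for o,d in rays)
    P=np.linalg.solve(A,b);return P,[np.linalg.norm((np.eye(3)-np.outer(d,d))@(P-o)) for o,d in rays]
def blobs(mask,box=None,amin=30):
    m=mask.astype(np.uint8)
    if box: z=np.zeros_like(m);x0,y0,x1,y1=box;z[y0:y1,x0:x1]=1;m=m&z
    n,l,st,ce=cv2.connectedComponentsWithStats(m)
    return sorted([(st[i,4],ce[i],l==i) for i in range(1,n) if st[i,4]>=amin],key=lambda t:-t[0])
def hsv(im): return cv2.cvtColor(im,cv2.COLOR_RGB2HSV).astype(int)
def ends(m):
    v,u=np.nonzero(m);p=np.float32(np.c_[u,v]);c,sz,a=cv2.minAreaRect(p);b=cv2.boxPoints((c,sz,a))
    e=[np.linalg.norm(b[0]-b[1]),np.linalg.norm(b[1]-b[2])]
    return ((b[0]+b[1])/2,(b[2]+b[3])/2) if e[0]<e[1] else ((b[1]+b[2])/2,(b[3]+b[0])/2)
```

Run:
```python
from h import *
ti,tc=shot("top");si,sc=shot("scene")
th,sh=hsv(ti),hsv(si)
blue=lambda h:(h[...,0]>95)&(h[...,0]<130)&(h[...,1]>90)
ts=blobs(blue(th),(315,270,342,298),20)[0];ss=blobs(blue(sh),(303,240,332,259),20)[0]
print("spot",ts[:2],ss[:2],tri([ray(tc,*ts[1]),ray(sc,*ss[1])]),plane(tc,*ts[1],1))
dark=lambda h:(h[...,2]<75)&(h[...,1]<110)
for b in blobs(dark(th),(95,265,195,355)): print("dark",b[0],b[1],plane(tc,*b[1],45))
bar=lambda h:(h[...,0]<13)&(h[...,1]>150)
for n,h,c,box in(("t",th,tc,(470,245,540,310)),("s",sh,sc,(130,180,180,215))):
    for b in blobs(bar(h),box,15):
        e=ends(b[2]);print(n,b[0],b[1],e,[plane(c,*p,163) for p in e])
for n,u,v,z in(("caddy",237,289,108),("mug",402,229,92),("jug",366,170,105),("sugar",288,169,92)):print(n,plane(tc,u,v,z))
print(th[309,120],th[285,115],th[285,505],th[300,165])
```

```text
spot (np.int32(217), array([327.41474654, 283.63133641])) (np.int32(103), array([316.06796117, 249.36893204])) (array([502.39059039, -15.11503716,   1.62170352]), [np.float64(0.19430803176034286), np.float64(0.19430803176034142)]) [502.43569867 -14.91673997   1.        ]
dark 2873 [144.44100244 309.04768535] [452.32656222 377.99227817  45.        ]
s 55 [152.70909091 199.32727273] (array([144.40001, 194.30002], dtype=float32), array([161.95384, 204.33078], dtype=float32)) [array([ 472.11490848, -373.90196881,  163.        ]), array([ 523.15218743, -329.86311246,  163.        ])]
caddy [489.83109417 166.06240655 108.        ]
mug [ 608.76756027 -171.44068682   92.        ]
jug [732.26247363 -99.68782758 105.        ]
sugar [742.02501705  64.13012007  92.        ]
[21 53 67] [ 22 146 187] [ 16  90 153] [14 52 73]
```

The rows are not in the units I measure in: shifts go in shares of 50 mm and turns go in shares of 2 rad. I convert before sending: 40 mm is 0.8, 38 mm is 0.76.

Request:
send_path:
  deltas:
    - [[1,0.8,-0.32,-0.2,0],[1,0.8,-0.32,-0.2,0],[1,0.8,-0.32,-0.2,0],[1,0.8,-0.32,-0.2,0],[1,0.8,-0.32,-0.2,0],[1,0.8,-0.32,-0.2,0],[1,0.8,-0.32,-0.2,0],[1,0.8,-0.32,-0.2,0],[1,0.76,-0.32,-0.2,0],[1,0,0,0,0],[1,0,0,0,0]]

```text
time: 1.3
ee_pos: [464.5, -379.2, 321.2]
orientation: [[0.97, 0.245, -0.0], [0.245, -0.97, -0.0], [-0.0, 0.0, -1.0]]
ft_force: [-0.7, 0.0, -0.7]
grip_width: 1.005
grasp_force: 0.0
```

Run:
```python
from h import *
shot("wrist","w1")
```

Request:
send_path:
  deltas:
    - [[1,0.4,-0.6,0,0],[1,0.4,-0.6,0,0],[1,0,0,0,0],[1,0,0,0,0]]

```text
time: 1.75
ee_pos: [487.3, -312.6, 320.9]
orientation: [[0.97, 0.242, -0.001], [0.242, -0.97, -0.0], [-0.001, 0.0, -1.0]]
ft_force: [-0.7, -0.8, 0.7]
grip_width: 0.999
grasp_force: 0.0
```

Run:
```python
from h import *
shot("wrist","w2")
a=np.hstack([cv2.resize(cv2.imread(f"pics/w{i}.png"),(400,300)) for i in(1,2)]);cv2.imwrite("pics/w12.png",a)
```

```text
(no output)
```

View pics/w12.png

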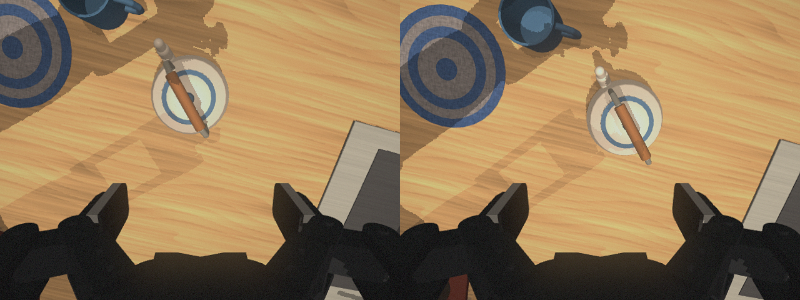

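The left image (w1) has the bar from about (168,82) to (206,132) at half scale, with the spout up-left at (160,45). The right image (w2) has the bar from (617,103) to (648,160).

Add to h.py:
```python
def barmask(im):
    h=hsv(im);return ((h[...,0]<13)|(h[...,0]>172))&(h[...,1]>140)&(h[...,2]>50)
```

Run:
```python
from h import *
i2,c2=shot("wrist");i1=cv2.imread("pics/w1.png")[:,:,::-1]
c1=dict(c2);T=np.eye(4);R=np.array([[.9697,.2443,0],[.2443,-.9697,0],[0,0,-1]]);T[:3,:3]=R;T[:3,3]=[464.5,-379.2,321.2]
c1["extrinsics"]=T@c2["tool_from_camera"]
si,sc=shot("scene");ti,tc=shot("top")
E=[];C=[]
for n,im,c,box in(("w1",i1,c1,(300,130,460,300)),("w2",i2,c2,(380,170,560,360)),("s",si,sc,(120,170,190,225)),("t",ti,tc,(470,245,540,310))):
    im=np.ascontiguousarray(im)
    bb=blobs(barmask(im),box,15)
    for b in bb[:2]:
        e=sorted(ends(b[2]),key=lambda p:p[1]);print(n,b[0],b[1],e)
    b=bb[0];e=sorted(ends(b[2]),key=lambda p:p[1]);E.append([ray(c,*p) for p in e]);C.append(ray(c,*((e[0]+e[1])/2)))
h=hsv(ti);print(h[275:290:3,500:520:3].tolist())
for k in([0,1],[0,1,2],[0,1,2,3]):print(k,tri([C[i] for i in k]),[tri([E[i][j] for i in k if i!=2])[0] for j in(0,1)])
P=tri(C[:3])[0];print([proj(c,P) for c in(c1,c2,sc,tc)])
```

```text
w1 154 [306.61688312 180.33766234] [array([297.22742, 161.31337], dtype=float32), array([314.14825, 197.03508], dtype=float32)]
w1 29 [315.72413793 197.51724138] [array([318.00003, 192.5    ], dtype=float32), array([313.20004, 202.1    ], dtype=float32)]
w2 23 [391.52173913 241.2173913 ] [array([388.7307 , 236.84613], dtype=float32), array([395.0384 , 246.30768], dtype=float32)]
s 72 [151.45833333 198.29166667] [array([140.94147, 193.1268 ], dtype=float32), array([162.50244, 203.07803], dtype=float32)]Traceback (most recent call last):
  File "<stdin>", line 12, in <module>
IndexError: list index out of range
```

Run:
```python
from h import *
for f,p in(("w1",[(350,175),(374,210),(390,240),(405,262),(450,300)]),("w2",[(450,230),(465,262),(480,290)]),("top0",[(505,277),(512,283),(518,290),(530,320)])):
    h=hsv(np.ascontiguousarray(cv2.imread(f"pics/{f}.png")[:,:,::-1]))
    for u,v in p: print(f,u,v,h[v-1:v+2,u-3:u+4:3].reshape(-1,3).tolist())
```

```text
w1 350 175 [[26, 42, 208], [24, 44, 210], [26, 44, 201], [27, 43, 203], [27, 43, 208], [26, 43, 209], [27, 43, 208], [25, 41, 207], [25, 44, 207]]
w1 374 210 [[17, 120, 209], [17, 123, 205], [17, 126, 208], [16, 124, 209], [17, 118, 209], [16, 120, 210], [16, 125, 208], [17, 126, 205], [18, 126, 205]]
w1 390 240 [[15, 126, 212], [16, 131, 206], [16, 130, 204], [16, 126, 207], [16, 126, 210], [16, 130, 206], [17, 127, 206], [16, 124, 208], [16, 125, 210]]
w1 405 262 [[16, 131, 207], [18, 124, 209], [18, 121, 208], [16, 125, 210], [16, 128, 205], [17, 131, 203], [18, 125, 208], [17, 124, 209], [16, 127, 206]]
w1 450 300 [[18, 107, 57], [15, 118, 52], [10, 43, 89], [14, 97, 55], [16, 109, 56], [12, 56, 78], [21, 115, 51], [12, 96, 53], [13, 53, 58]]
w2 450 230 [[19, 115, 213], [19, 113, 214], [19, 119, 213], [18, 120, 212], [19, 116, 211], [20, 116, 213], [16, 127, 215], [18, 120, 214], [18, 128, 211]]
w2 465 262 [[15, 128, 212], [16, 129, 212], [17, 123, 213], [16, 127, 213], [16, 129, 212], [15, 132, 211], [18, 122, 213], [17, 125, 213], [16, 128, 212]]
w2 480 290 [[17, 126, 211], [16, 130, 212], [16, 126, 212], [17, 123, 213], [17, 125, 208], [16, 128, 211], [18, 122, 211], [18, 120, 210], [17, 121, 212]]
top0 505 277 [[14, 210, 114], [14, 206, 162], [14, 219, 156], [13, 231, 96], [13, 199, 151], [14, 209, 162], [12, 191, 76], [14, 200, 131], [14, 208, 167]]
top0 512 283 [[14, 216, 138], [14, 207, 163], [13, 230, 134], [14, 222, 117], [13, 205, 159], [14, 218, 151], [13, 236, 93], [14, 203, 151], [14, 205, 159]]
top0 518 290 [[14, 216, 119], [14, 212, 155], [14, 208, 151], [13, 228, 94], [14, 211, 146], [14, 206, 155], [18, 104, 103], [14, 217, 135], [14, 208, 157]]
top0 530 320 [[16, 164, 188], [16, 169, 186], [16, 163, 189], [17, 162, 187], [17, 161, 189], [17, 158, 189], [18, 160, 187], [18, 160, 186], [18, 160, 186]]
```

Add to h.py:
```python
def barmask(im):
    h=hsv(im);m=((h[...,0]<16)|(h[...,0]>172))&(h[...,1]>165)&(h[...,2]>50)
    return cv2.morphologyEx(m.astype(np.uint8),cv2.MORPH_CLOSE,np.ones((3,3),np.uint8))>0
```

Run:
```python
from h import *
i2,c2=shot("wrist");i1=np.ascontiguousarray(cv2.imread("pics/w1.png")[:,:,::-1])
c1=dict(c2);T=np.eye(4);R=np.array([[.9697,.2443,0],[.2443,-.9697,0],[0,0,-1]]);T[:3,:3]=R;T[:3,3]=[464.5,-379.2,321.2]
c1["extrinsics"]=T@c2["tool_from_camera"]
si,sc=shot("scene");ti,tc=shot("top")
E=[];C=[];cs=(c1,c2,sc,tc)
for n,im,c,box in(("w1",i1,c1,(240,110,350,230)),("w2",i2,c2,(320,140,430,280)),("s",si,sc,(120,170,190,225)),("t",ti,tc,(470,245,540,310))):
    bb=blobs(barmask(im),box,15)
    for b in bb[:2]: print(n,b[0],b[1],ends(b[2]))
    e=sorted(ends(bb[0][2]),key=lambda p:p[1]);E.append([ray(c,*p) for p in (e if n!="s" else e[::-1])]);C.append(ray(c,*((e[0]+e[1])/2)))
for k in([0,1],[0,1,3],[0,1,2,3]):
    print(k,tri([C[i] for i in k]))
    a,b=[tri([E[i][j] for i in k])[0] for j in(0,1)];print(a,b,np.linalg.norm(a-b),np.arctan2(*(a-b)[1::-1]))
```

```text
Traceback (most recent call last):
IndexError: list index out of range
```

Run:
```python
from h import *
for f,(u,v) in(("w1",(299,171)),("w2",(371,210))):
    im=cv2.imread(f"pics/{f}.png");h=hsv(np.ascontiguousarray(im[:,:,::-1]))
    for d in range(-12,13,2):print(f,u+d,v,h[v,u+d])
```

```text
w1 287 171 [ 41  25 212]
w1 289 171 [ 45  24 215]
w1 291 171 [ 21  50 139]
w1 293 171 [ 14 138 133]
w1 295 171 [ 12 136 154]
w1 297 171 [ 12 143 170]
w1 299 171 [ 12 149 171]
w1 301 171 [ 13 149 178]
w1 303 171 [ 12 144 179]
w1 305 171 [ 13 142 171]
w1 307 171 [ 13 143 160]
w1 309 171 [ 13 136 141]
w1 311 171 [ 12 126 107]
w2 359 210 [ 33  35 218]
w2 361 210 [ 38  38 222]
w2 363 210 [ 13 139 123]
w2 365 210 [ 13 137 145]
w2 367 210 [ 12 139 163]
w2 369 210 [ 13 142 176]
w2 371 210 [ 12 143 185]
w2 373 210 [ 12 143 184]
w2 375 210 [ 13 149 178]
w2 377 210 [ 12 146 173]
w2 379 210 [ 12 140 149]
w2 381 210 [ 12 125 122]
w2 383 210 [ 43  23 228]
```

Wrist saturation is lower, so I'll set the threshold by camera.

Add to h.py:
```python
def barmask(im,wrist=False):
    h=hsv(im);m=((h[...,0]<(15 if wrist else 16))|(h[...,0]>172))&(h[...,1]>(105 if wrist else 165))&(h[...,2]>50)
    return cv2.morphologyEx(m.astype(np.uint8),cv2.MORPH_OPEN,np.ones((3,3),np.uint8))>0 if wrist else m
```

Run:
```python
from h import *
i2,c2=shot("wrist");i1=np.ascontiguousarray(cv2.imread("pics/w1.png")[:,:,::-1])
c1=dict(c2);T=np.eye(4);R=np.array([[.9697,.2443,0],[.2443,-.9697,0],[0,0,-1]]);T[:3,:3]=R;T[:3,3]=[464.5,-379.2,321.2]
c1["extrinsics"]=T@c2["tool_from_camera"]
si,sc=shot("scene");ti,tc=shot("top")
E=[];C=[];cs=(c1,c2,sc,tc)
for n,im,c,box in(("w1",i1,c1,(240,110,350,230)),("w2",i2,c2,(320,140,430,280)),("s",si,sc,(120,170,190,225)),("t",ti,tc,(470,245,540,310))):
    bb=blobs(barmask(im,n[0]=="w"),box,15)
    for b in bb[:2]: print(n,b[0],b[1],ends(b[2]))
    e=sorted(ends(bb[0][2]),key=lambda p:p[1]);E.append([ray(c,*p) for p in (e if n!="s" else e[::-1])]);C.append(ray(c,*((e[0]+e[1])/2)))
for k in([0,1],[0,1,3],[0,1,2,3]):
    print(k,tri([C[i] for i in k]))
    a,b=[tri([E[i][j] for i in k])[0] for j in(0,1)];print(a,b,np.linalg.norm(a-b),np.arctan2(*(a-b)[1::-1]))
```

```text
w1 1768 [296.62330317 161.94457014] (array([271.2189 , 116.43687], dtype=float32), array([322.0909 , 207.38983], dtype=float32))
w2 1634 [372.17625459 212.02080783] (array([349.84818, 169.71149], dtype=float32), array([395.03256, 255.56183], dtype=float32))
s 79 [152.58227848 198.11392405] (array([141.00002, 193.00002], dtype=float32), array([162.20003, 203.60002], dtype=float32))
t 150 [500.80666667 272.16      ] (array([492.75003, 264.25   ], dtype=float32), array([509.75, 281.25], dtype=float32))
[0, 1] (array([ 499.95770697, -349.84640516,  167.64523968]), [np.float64(0.2887689115526039), np.float64(0.2887689115526084)])
[ 527.63881628 -324.17006584  167.07140771] [ 470.92817386 -376.85367863  168.93513614] 77.42824745052206 0.748602702355692
[0, 1, 3] (array([ 503.21315759, -347.31870036,  159.8340364 ]), [np.float64(4.402802017918838), np.float64(6.073590029291601), np.float64(10.420681559162698)])
[ 527.42048532 -324.14396202  165.50989274] [ 480.44490187 -367.23435239  175.19103148] 64.47644244685364 0.742287699851902
[0, 1, 2, 3] (array([ 503.90074084, -347.71486493,  167.30166506]), [np.float64(4.307800168320694), np.float64(4.6363273428719065), np.float64(4.923371470272868), np.float64(11.775966877932465)])
[ 527.59169457 -324.9901766   166.80102353] [ 480.30603299 -370.61827027  170.7435178 ] 65.82856510209592 0.7675602007265807
```

Request:
send_path:
  deltas:
    - [[0.2,0.16,-0.86,0,0],[0.2,0.16,-0.86,0,0],[0.2,0.16,-0.86,0,0],[0.2,0.16,-0.86,0,0],[0.2,0.16,-0.86,0,0],[0.2,0.16,-0.86,0,0],[0.2,0.16,-0.86,0,0],[0.2,0.16,-0.86,0,0],[0.2,0.14,-0.86,0,0],[0.2,0.14,-0.86,0,0],[0.2,0.14,-0.86,0,0],[0.2,0.14,-0.86,0,0]]

```text
time: 3.45
ee_pos: [451.9, 212.7, 321.6]
orientation: [[0.97, 0.243, 0.001], [0.243, -0.97, 0.0], [0.001, 0.0, -1.0]]
ft_force: [0.1, 0.6, -1.0]
grip_width: 0.197
grasp_force: 0.0
```

Request:
send_path:
  deltas:
    - [[0.2,0.14,-0.86,0,0],[0.2,0.14,-0.86,0,0],[0.2,0.14,-0.6,0.2,0],[0.2,0,0,0.4,0],[0.2,0,0,0.4,0],[0.2,0,0,0.4,0],[0.2,0,0,0,0],[0.2,0,0,0,0]]

```text
time: 4.25
ee_pos: [444.6, 328.5, 251.5]
orientation: [[0.97, 0.242, -0.001], [0.242, -0.97, -0.0], [-0.001, 0.0, -1.0]]
ft_force: [0.4, 0.4, 0.1]
grip_width: 0.201
grasp_force: 0.0
```

Add to h.py:
```python
def save(n):
    im,c=shot("wrist",n);np.save(f"pics/{n}.npy",c["extrinsics"]);return im,c
def load(n):
    c=r.camera_info("wrist");c["extrinsics"]=np.load(f"pics/{n}.npy");return np.ascontiguousarray(cv2.imread(f"pics/{n}.png")[:,:,::-1]),c
```

```bash
python3 -c "
from h import *
save('w3')"
```

Request:
send_path:
  deltas:
    - [[0.2,-0.4,-0.6,0,0],[0.2,-0.4,-0.6,0,0],[0.2,0,0,0,0],[0.2,0,0,0,0]]

```text
time: 4.7
ee_pos: [391.6, 377.8, 253.0]
orientation: [[0.97, 0.244, 0.003], [0.244, -0.97, 0.001], [0.003, -0.001, -1.0]]
ft_force: [0.6, -0.5, -0.3]
grip_width: 0.196
grasp_force: 0.0
```

Run:
```python
from h import *
save("w4")
a=np.hstack([cv2.resize(cv2.imread(f"pics/w{i}.png"),(400,300)) for i in(3,4)]);cv2.imwrite("pics/w34.png",a)
```

```text
(no output)
```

View pics/w34.png

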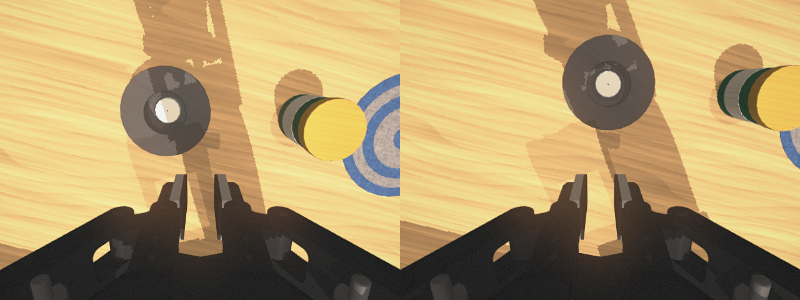

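At half-scale the warmer's ring is at about (165,110) in w3 and (608,82) in w4. The tealight is visible in its opening in both, and the caddy stands to the right.

Add to h.py:
```python
def ringfit(im,u,v,R):
    h=hsv(im);m=(h[...,1]<75)&(h[...,2]<165)&(h[...,2]>20)
    b=[b for b in blobs(cv2.morphologyEx(m.astype(np.uint8),cv2.MORPH_OPEN,np.ones((5,5),np.uint8))>0,(max(u-R,0),max(v-R,0),u+R,v+R),300)][0]
    c=max(cv2.findContours(b[2].astype(np.uint8),cv2.RETR_EXTERNAL,cv2.CHAIN_APPROX_NONE)[0],key=cv2.contourArea)
    return cv2.fitEllipse(cv2.convexHull(c))
```

Run:
```python
from h import *
rays=[];cc=[]
for n,u,v in(("w3",264,177),("w4",333,133)):
    im,c=load(n);e=ringfit(im,u,v,90);print(n,e,plane(c,*e[0],54));rays.append(ray(c,*e[0]));cc.append((c,e))
    cap=hsv(im);m=(cap[...,1]<75)&(cap[...,2]>170)
    for b in blobs(m,(u-35,v-35,u+35,v+35),100)[:1]:print(" light",b[1],plane(c,*b[1],25))
P,res=tri(rays);print(P,res)
for c,e in cc: print("dia",np.mean(e[1])/c["fx"]*np.linalg.norm(P-c["extrinsics"][:3,3]))
```

```text
w3 ((264.2320861816406, 176.9365692138672), (141.73223876953125, 146.48019409179688), 133.55506896972656) [456.52712956 383.82891769  54.        ]
 light [267.69032258 176.19354839] [453.51390178 383.95753931  25.        ]
w4 ((334.690185546875, 130.6825714111328), (143.95298767089844, 151.29006958007812), 163.30889892578125) [456.97342857 383.58035821  54.        ]
 light [332.58972393 134.07822086] [453.63625684 383.66105449  25.        ]
[456.92591845 383.61939804  56.31631247] [np.float64(0.059148432804083745), np.float64(0.05914843280409618)]
dia 127.3980161407643
dia 128.96356838174037
```

Scaled: 40 mm is 0.8, 2.5 mm is 0.05.

Request:
send_path:
  deltas:
    - [[0.2,0.32,0.05,0,0],[0.2,0.32,0.05,0.6,0],[0.2,0.32,0.05,0.8,0],[0.2,0.32,0.05,0.8,0],[0.2,0,0,0.8,0],[0.2,0,0,0.6,0],[0.2,0,0,0,0],[0.2,0,0,0,0]]

```text
time: 5.55
ee_pos: [456.7, 382.3, 71.8]
orientation: [[0.97, 0.241, -0.0], [0.241, -0.97, -0.0], [-0.0, 0.0, -1.0]]
ft_force: [-0.1, 0.1, 0.6]
grip_width: 0.199
grasp_force: 0.0
```

```bash
python3 -c "
from h import *
save('w5');print(r.observe()['ee_pos'])"
```

```text
[457.49906782 383.14008206  73.29541309]
```

View pics/w5.png

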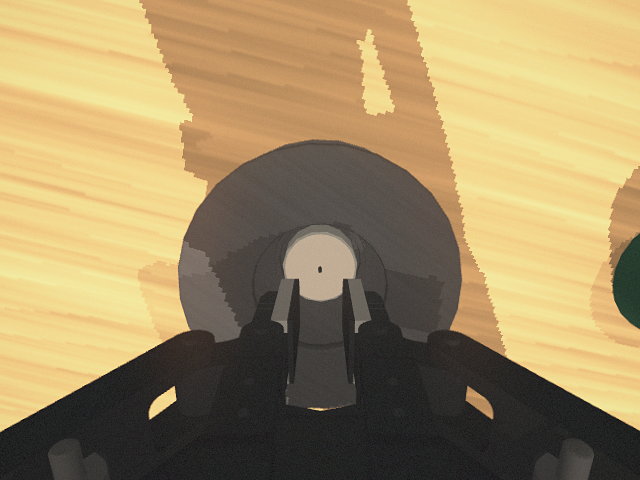

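The opening spans u 253–387 and the fingertips (275–370) are well inside it, with the tealight centred at (320,268), so I can go down.

Scaled: 12 mm is 0.24.

Request:
send_path:
  deltas:
    - [[0.2,0,0,0.24,0],[0.2,0,0,0.24,0],[0.2,0,0,0.24,0],[0.2,0,0,0,0],[0.2,0,0,0,0]]

```text
time: 6.1
ee_pos: [455.3, 382.7, 34.6]
orientation: [[0.97, 0.243, -0.001], [0.243, -0.97, -0.001], [-0.001, 0.0, -1.0]]
ft_force: [-0.4, -0.9, 0.8]
grip_width: 0.197
grasp_force: 0.0
```

Scaled: -7.5 mm is -0.15, -2.2 mm is -0.044.

Request:
send_path:
  deltas:
    - [[0.2,-0.044,0.04,0,0],[0.2,-0.044,0.04,0,0],[0.2,-0.044,0.04,0,0],[0.2,-0.08,0.08,0,0],[0.2,-0.12,0.12,0,0],[0.2,-0.15,0.14,0,0],[0.2,-0.15,0.14,0,0],[0.2,-0.15,0.14,0,0],[0.2,-0.15,0.14,0,0],[0.2,-0.15,0.14,0,0],[0.2,-0.15,0.14,0,0],[0.2,-0.15,0.14,0,0]]

```text
time: 7.3
ee_pos: [404.3, 302.5, 35.6]
orientation: [[0.97, 0.242, 0.001], [0.242, -0.97, 0.0], [0.001, -0.0, -1.0]]
ft_force: [2.0, 3.5, 2.6]
grip_width: 0.201
grasp_force: 2.2
```

```bash
python3 -c "
from h import *
shot('top','t1');shot('scene','s1')
a=np.hstack([cv2.imread('pics/t1.png')[200:400,80:380],cv2.imread('pics/s1.png')[100:300,300:600]]);cv2.imwrite('pics/ts1.png',a)"
```

```text
(no output)
```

View pics/ts1.png

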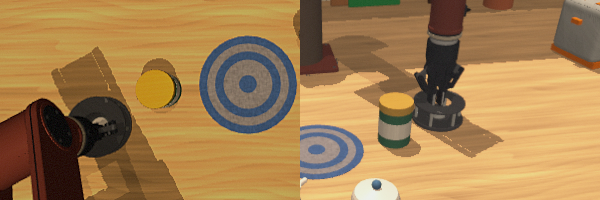

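The warmer follows upright: the top crop has it at about (103,127), clear of the caddy at (155,90). I'll continue round the caddy.

Scaled: 10 mm is 0.2, 9.5 mm is 0.19.

Request:
send_path:
  deltas:
    - [[0.2,-0.1,0.09,0,0],[0.2,-0.15,0.14,0,0],[0.2,-0.15,0.14,0,0],[0.2,-0.15,0.14,0,0],[0.2,-0.15,0.14,0,0],[0.2,-0.14,0.15,0,0],[0.2,-0.12,0.16,0,0],[0.2,-0.09,0.18,0,0],[0.2,-0.07,0.19,0,0],[0.2,-0.05,0.2,0,0],[0.2,-0.05,0.2,0,0],[0.2,-0.05,0.2,0,0]]

```text
time: 8.6
ee_pos: [366.3, 193.2, 35.3]
orientation: [[0.97, 0.242, -0.0], [0.242, -0.97, 0.0], [-0.0, -0.0, -1.0]]
ft_force: [0.7, 3.1, -2.1]
grip_width: 0.203
grasp_force: 1.2
```

Request:
send_path:
  deltas:
    - [[0.2,-0.05,0.2,0,0],[0.2,-0.05,0.2,0,0],[0.2,-0.05,0.2,0,0],[0.2,-0.05,0.2,0,0],[0.2,-0.05,0.2,0,0],[0.2,-0.03,0.2,0,0],[0.2,0,0.2,0,0]]

```text
time: 9.3
ee_pos: [369.4, 121.9, 35.2]
orientation: [[0.97, 0.242, -0.001], [0.242, -0.97, 0.0], [-0.001, -0.0, -1.0]]
ft_force: [0.6, 3.2, 0.0]
grip_width: 0.198
grasp_force: 1.3
```

Scaled: 9.5 mm is 0.19, 9 mm is 0.18.

Request:
send_path:
  deltas:
    - [[0.2,0.02,0.19,0,0],[0.2,0.05,0.18,0,0],[0.2,0.08,0.18,0,0],[0.2,0.11,0.17,0,0],[0.2,0.11,0.17,0,0],[0.2,0.11,0.17,0,0],[0.2,0.11,0.17,0,0],[0.2,0.11,0.17,0,0],[0.2,0.11,0.17,0,0],[0.2,0.11,0.17,0,0],[0.2,0.11,0.17,0,0],[0.2,0.11,0.17,0,0]]

```text
time: 10.5
ee_pos: [450.7, 35.1, 35.2]
orientation: [[0.97, 0.242, -0.0], [0.242, -0.97, -0.0], [-0.0, 0.0, -1.0]]
ft_force: [-1.8, 2.3, -0.7]
grip_width: 0.202
grasp_force: 1.6
```

Request:
send_path:
  deltas:
    - [[0.2,0.11,0.17,0,0],[0.2,0.11,0.17,0,0],[0.2,0.11,0.17,0,0],[0.2,0.11,0.17,0,0],[0.2,0.11,0.17,0,0],[0.2,0.08,0.13,0,0],[0.2,0.06,0.09,0,0],[0.2,0.04,0.06,0,0],[0.2,0,0,0,0],[0.2,0,0,0,0]]

```text
time: 11.5
ee_pos: [499.9, -10.6, 35.7]
orientation: [[0.97, 0.243, 0.002], [0.243, -0.97, -0.001], [0.001, 0.001, -1.0]]
ft_force: [0.9, 0.3, -1.0]
grip_width: 0.202
grasp_force: 0.0
```

```bash
python3 -c "
from h import *
save('w6');print(r.observe()['ee_pos'])"
```

```text
[499.90587154 -10.50733276  35.73422724]
```

View pics/w6.png

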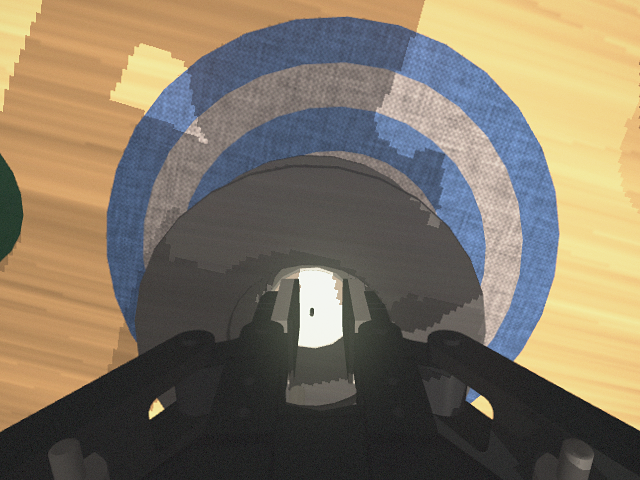

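The ring spans u 137–486 and the mat 107–558. The tealight shows in the opening at (313,312), and the warmer lags the mat centre by a few mm, so I'll nudge it, go up and measure.

Scaled: -40 mm is -0.8, -30 mm is -0.6.

Request:
send_path:
  deltas:
    - [[0.2,0.012,0.05,0,0],[0.2,0.012,0.05,0,0],[0.2,0.012,0.04,0,0],[0.2,0,0,0,0],[0.2,0,-0.06,0,0],[0.2,0,0,-0.16,0],[0.2,0,0,-0.32,0],[0.2,0,0,-0.6,0],[0.2,0,0,-0.8,0],[0.2,-0.2,0,-0.8,0],[0.2,-0.3,0,-0.8,0],[0.2,-0.3,0,-0.4,0]]

```text
time: 12.75
ee_pos: [464.6, -24.2, 234.1]
orientation: [[0.97, 0.243, 0.007], [0.243, -0.97, -0.002], [0.006, 0.004, -1.0]]
ft_force: [0.5, -0.5, 0.6]
grip_width: 0.2
grasp_force: 0.0
```

Request:
send_path:
  deltas:
    - [[0.2,-0.4,0,-0.2,0],[0.2,0,0,0,0],[0.2,0,0,0,0]]

```text
time: 13.05
ee_pos: [444.2, -28.5, 239.7]
orientation: [[0.97, 0.242, 0.002], [0.242, -0.97, -0.001], [0.002, 0.001, -1.0]]
ft_force: [-0.9, 1.0, -0.4]
grip_width: 0.201
grasp_force: 0.0
```

```bash
python3 -c "
from h import *
im,c=save('w7');print(r.observe()['ee_pos'])
print(proj(c,[502,-15,1]),proj(c,[502,-15,54]))
u,v=map(int,proj(c,[500,-12,54]));e=ringfit(im,u,v,90);print(e,plane(c,*e[0],54))
h=hsv(im)
for b in blobs((h[...,1]<75)&(h[...,2]>170),(u-35,v-35,u+35,v+35),100)[:2]:print('light',b[0],b[1],plane(c,*b[1],25))
"
```

```text
[444.05773793 -28.32904933 239.01333913]
[322.84491358 135.99033419] [323.33084196 137.28407228]
((294.77899169921875, 131.5352020263672), (174.10079956054688, 205.67137145996094), 115.67784881591797) [500.82466484   8.81272119  54.        ]
light 1445 [317.95847751 144.98754325] [493.70997046 -12.36159792  25.        ]
```

View pics/w7.png

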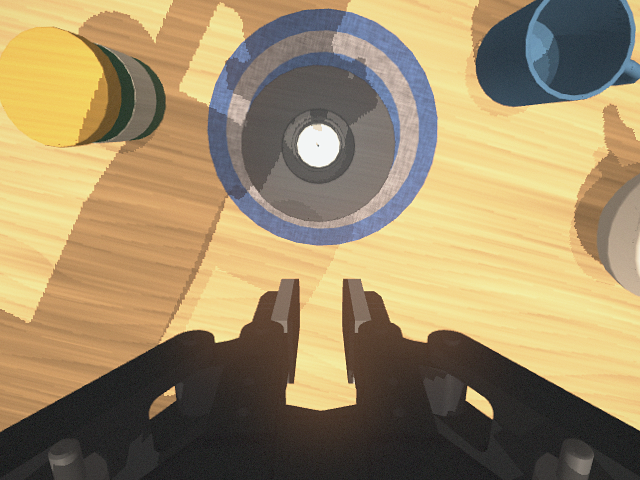

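The ring spans u 242–396 and v 65–222, centred at about (319,143). The mat spans u 208–437 and v 9–245, and the tealight is at (318,145) in its seat. The mask also took in the mat's grey ring, so I'll tighten it.

Add to h.py:
```python
def ringfit2(im,u,v,R):
    "inner opening edge + outer edge are both about the centre; outer: dark grey, unsaturated hull"
    h=hsv(im);m=((h[...,1]<60)&(h[...,2]<128)).astype(np.uint8)
    m=cv2.morphologyEx(m,cv2.MORPH_OPEN,np.ones((7,7),np.uint8))
    b=blobs(m>0,(max(u-R,0),max(v-R,0),u+R,v+R),300)[0]
    c=max(cv2.findContours(b[2].astype(np.uint8),cv2.RETR_EXTERNAL,cv2.CHAIN_APPROX_NONE)[0],key=cv2.contourArea)
    return cv2.fitEllipse(cv2.convexHull(c))
```

Run:
```python
from h import *
im,c=load("w7");h=hsv(im)
print(h[100,340],h[200,330],h[180,260],h[215,240],h[180,300],h[70,300])
e=ringfit2(im,319,143,88);print(e,plane(c,*e[0],54),"hand",plane(c,319,143.5,54))
m=(h[...,0]>95)&(h[...,0]<130)&(h[...,1]>70)
b=blobs(m,(195,0,455,260))[0];cn=max(cv2.findContours(b[2].astype(np.uint8),0,1)[0],key=cv2.contourArea);f=cv2.fitEllipse(cv2.convexHull(cn))
print(f,plane(c,*f[0],1))
```

```text
[15 11 91] [ 19  31 132] [ 9 35 96] [ 21 108 244] [ 12  26 127] [ 8 21 98]
((306.28564453125, 128.55604553222656), (116.42697143554688, 150.79373168945312), 51.05056381225586) [5.05393152e+02 2.15239479e-01 5.40000000e+01] hand [496.28677429 -12.74790804  54.        ]
((340.1204833984375, 113.46420288085938), (183.93490600585938, 222.05599975585938), 148.8550567626953) [525.98073915 -25.75624559   1.        ]
```

Run:
```python
from h import *
im,c=load("w7")
for z,L in((1,[(322,9),(322,245),(208,125),(437,128)]),(54,[(319,65),(319,222),(242,146),(396,142)])):
    p=[plane(c,*q,z) for q in L];print((p[0]+p[1])/2,np.linalg.norm(p[0]-p[1]),(p[2]+p[3])/2,np.linalg.norm(p[2]-p[3]))
```

```text
[502.63915933 -14.01497054   1.        ] 218.84946034550407 [510.78185783 -12.64566299   1.        ] 217.79946645750857
[493.40196807 -13.46022775  54.        ] 127.25259421276603 [495.98156831 -12.76077788  54.        ] 127.30933943176748
```

Warmer ≈ (494,-13), mat ≈ (502.5,-14.5): about 9 mm off, inside the 18 mm limit, with the tealight seated. On to the teapot.

Scaled: 40 mm is 0.8, -6.5 mm is -0.13, -0.126 rad / 2 = -0.063.

Request:
send_path:
  deltas:
    - [[1,-0.13,0.8,-0.16,0],[1,-0.13,0.8,-0.16,0],[1,-0.13,0.8,-0.16,0],[1,-0.13,0.8,-0.16,0],[1,-0.13,0.8,-0.16,0],[1,-0.13,0.8,-0.16,0],[1,-0.13,0.8,-0.16,0],[1,-0.13,0.76,-0.08,0],[1,0,0,0,-0.063],[1,0,0,0,-0.063],[1,0,0,0,-0.063],[1,0,0,0,-0.063]]

```text
time: 14.3
ee_pos: [470.7, -349.5, 297.2]
orientation: [[0.729, 0.684, -0.002], [0.684, -0.729, 0.002], [-0.0, -0.003, -1.0]]
ft_force: [-0.3, 0.2, 0.4]
grip_width: 1.001
grasp_force: 0.0
```

Request:
send_path:
  deltas:
    - [[1,0,0,0,0],[1,0,0,0,0]]

```text
time: 14.5
ee_pos: [470.6, -349.3, 298.0]
orientation: [[0.735, 0.679, -0.001], [0.679, -0.735, 0.001], [-0.0, -0.002, -1.0]]
ft_force: [-0.1, -0.0, -1.1]
grip_width: 1.001
grasp_force: 0.0
```

Create bar.py:
```python
from h import *
import sys
def bar(im,c):
    u,v=map(int,proj(c,[500,-350,165]))
    b=blobs(barmask(im,True),(max(u-80,0),max(v-90,0),u+80,min(v+90,330)),100)[0];return b,ends(b[2])
im,c=save(sys.argv[1]);b,e=bar(im,c);p=[plane(c,*q,163) for q in e];d=p[0]-p[1]
print(b[0],b[1],e,p,(p[0]+p[1])/2,np.linalg.norm(d),np.arctan2(d[1],d[0]));print(r.observe()["ee_pos"])
rs=[]
for n in sys.argv[1:]:
    im,c=load(n);b,e=bar(im,c);rs.append(ray(c,*((e[0]+e[1])/2)))
if len(rs)>1:print("tri",tri(rs))
```

```bash
python3 bar.py b1
```

```text
1979 [350.7791814  193.78170793] (array([351.60443, 140.91501], dtype=float32), array([350.36176, 249.02716], dtype=float32)) [array([ 527.24796291, -324.27459641,  163.        ]), array([ 469.71717864, -378.31314174,  163.        ])] [ 498.48257078 -351.29386908  163.        ] 78.93006727828293 0.7541073139670298
[ 470.59280824 -349.29467862  298.29527055]
```

Request:
send_path:
  deltas:
    - [[1,0,0.8,0,0],[1,0,0.8,0,0],[1,0,0,0,0],[1,0,0,0,0]]

```text
time: 14.95
ee_pos: [525.0, -408.1, 297.4]
orientation: [[0.734, 0.679, -0.002], [0.679, -0.734, 0.002], [-0.0, -0.003, -1.0]]
ft_force: [0.4, -0.2, 0.3]
grip_width: 1.002
grasp_force: 0.0
```

```bash
python3 bar.py b2 b1
```

```text
1955 [239.49462916 193.92838875] (array([236.64777, 140.64546], dtype=float32), array([242.42828, 249.0305 ], dtype=float32)) [array([ 527.31848672, -323.97272252,  163.        ]), array([ 469.21971486, -377.65728297,  163.        ])] [ 498.26910079 -350.81500274  163.        ] 79.10435716582982 0.7459296757001237
[ 524.76987902 -407.74213393  298.46027089]
tri (array([ 499.66640186, -350.00542261,  164.48135938]), [np.float64(0.08440618200252745), np.float64(0.08440618200266496)])
```

Scaled: 40 mm is 0.8, -30 mm is -0.6.

Request:
send_path:
  deltas:
    - [[1,0.2,-0.6,0,0],[1,0.19,-0.6,0.4,0],[1,0,0,0.8,0],[1,0,0,0.8,0],[1,0,0,0.6,0],[1,0,0,0.28,0],[1,0,0,0.2,0],[1,0,0,0,0],[1,0,0,0,0]]

```text
time: 15.9
ee_pos: [499.1, -351.5, 147.2]
orientation: [[0.733, 0.681, 0.002], [0.681, -0.733, -0.002], [0.0, 0.003, -1.0]]
ft_force: [0.1, -0.9, 0.1]
grip_width: 0.996
grasp_force: 0.0
```

Scaled: 2 mm is 0.04.

Request:
send_path:
  deltas:
    - [[0,0,0,0.04,0],[0,0,0,0,0],[0,0,0,0,0],[0,0,0,0,0],[0,0,0,0,0],[0,0,0,0,0],[0,0,0,0,0],[0,0,0,0,0],[0,0,0,0,0],[0,0,0,0,0]]
  squeeze: 70

```text
time: 16.9
ee_pos: [498.6, -351.0, 143.6]
orientation: [[0.733, 0.681, 0.001], [0.681, -0.733, -0.001], [0.0, 0.001, -1.0]]
ft_force: [1.8, -0.9, 2.1]
grip_width: 0.14
grasp_force: 68.2
```

Scaled: -20 mm is -0.4, -18 mm is -0.36.

Request:
send_path:
  deltas:
    - [[0,0,0,-0.08,0],[0,0,0,-0.16,0],[0,0,0,-0.3,0],[0,0,0,-0.4,0],[0,0,0,-0.4,0],[0,0,0,-0.4,0],[0,0,0,-0.36,0],[0,0,0,-0.2,0],[0,0,0,-0.1,0],[0,0,0,0,0],[0,0,0,0,0],[0,0,0,0,0]]

```text
time: 18.1
ee_pos: [497.8, -350.3, 261.9]
orientation: [[0.733, 0.681, -0.002], [0.681, -0.733, 0.002], [-0.0, -0.002, -1.0]]
ft_force: [0.5, 0.5, -6.9]
grip_width: 0.139
grasp_force: 68.4
```

```bash
python3 -c "
from h import *
shot('top','t2');shot('scene','s2')
a=np.hstack([cv2.imread('pics/t2.png')[150:350,260:560],cv2.imread('pics/s2.png')[80:280,80:380]]);cv2.imwrite('pics/ts2.png',a)"
```

```text
(no output)
```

View pics/ts2.png

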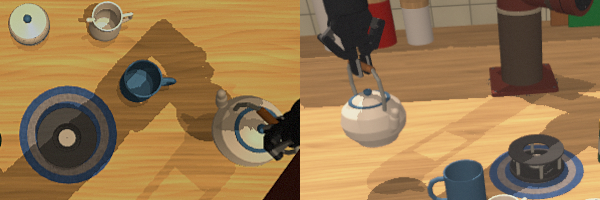

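The teapot hangs level with its foot at about 120 mm, and the warmer sits on the mat with its tealight centred at top pixel (327,287). Next I'll cross-check the warmer's centre from top, scene and w7.

Run:
```python
from h import *
ti=np.ascontiguousarray(cv2.imread("pics/t2.png")[:,:,::-1]);tc=r.camera_info("top");h=hsv(ti)
print(h[287,318:338:3].tolist())
b=blobs((h[...,1]<110)&(h[...,2]>140),(312,272,343,302),20)[0];print("top light",b[0],b[1],plane(tc,*b[1],25))
for n in("v","u"): # dark extents across the ring through its centre
    for k in(-20,-10,0,10,20):
        line=h[287+k,280:376] if n=="v" else h[240:335,327+k]
        d=np.nonzero((line[:,2]<90)&(line[:,1]<80))[0];print(n,k,d.min()+(280 if n=="v" else 240),d.max()+(280 if n=="v" else 240))
im,c=load("w7");g=cv2.GaussianBlur(cv2.cvtColor(im,cv2.COLOR_RGB2GRAY),(3,3),0)
# outer rim of the ring: strongest edge along radial lines near the expected radius, projected from 3D circle
pts=[]
for a in np.linspace(0,2*np.pi,72,endpoint=False):
    q=[proj(c,[494.5+R*np.cos(a),-13+R*np.sin(a),54]) for R in np.arange(57,72,.5)]
    s=np.array([cv2.getRectSubPix(g,(1,1),tuple(map(float,x)))[0,0] for x in q]).astype(float);i=np.argmax(np.diff(s))
    if np.diff(s)[max(i-1,0):i+2].sum()>12: pts.append(plane(c,*((q[i]+q[i+1])/2),54)[:2])
p=np.float32(pts);f=lambda p:np.linalg.lstsq(np.c_[2*p,np.ones(len(p))],(p**2).sum(1),rcond=None)[0]
for _ in range(4):
    s=f(p);R=np.sqrt(s[2]+s[0]**2+s[1]**2);d=abs(np.linalg.norm(p-s[:2],axis=1)-R);print(s[:2],R,len(p));p=p[d<max(1.2,1.5*np.median(d))]
```

```text
[[18, 69, 93], [17, 81, 177], [17, 81, 177], [17, 80, 143], [17, 82, 175], [17, 82, 178], [20, 59, 52]]
top light 219 [326.64383562 287.26940639] [493.50184129 -13.28968148  25.        ]
v -20 299 365
v -10 295 366
v 0 297 368
v 10 291 366
v 20 294 361
u -20 265 328
u -10 253 324
u 0 258 333
u 10 259 332
u 20 251 329
[496.87248859 -12.6758906 ] 65.71405419741356 66
[496.63217181 -12.60471017] 65.79091976317422 42
[496.42524188 -12.57714961] 65.72952566009691 37
[496.42524188 -12.57714961] 65.72952566009691 37
```

The rows are not in the units I measure in: shifts go in shares of 50 mm and turns go in shares of 2 rad. I convert before sending: -14.7 mm is -0.294, 13.4 mm is 0.268.

Request:
send_path:
  deltas:
    - [[0,0.06,-0.066,0,0],[0,0.14,-0.154,0,0],[0,0.2,-0.22,0,0],[0,0.268,-0.294,0,0],[0,0.268,-0.294,0,0],[0,0.268,-0.294,0,0],[0,0.268,-0.294,0,0],[0,0.268,-0.294,0,0],[0,0.268,-0.294,0,0],[0,0.268,-0.294,0,0],[0,0.268,-0.294,0,0],[0,0.268,-0.294,0,0]]

```text
time: 19.4
ee_pos: [496.0, -140.0, 263.5]
orientation: [[0.732, 0.681, 0.0], [0.681, -0.732, -0.0], [0.0, 0.0, -1.0]]
ft_force: [-0.8, -0.8, -6.4]
grip_width: 0.136
grasp_force: 68.3
```

Request:
send_path:
  deltas:
    - [[0,0.268,-0.294,0,0],[0,0.268,-0.294,0,0],[0,0.268,-0.294,0,0],[0,0.268,-0.294,0,0],[0,0.268,-0.294,0,0],[0,0.2,-0.22,0,0],[0,0.14,-0.154,0,0],[0,0.06,-0.068,0,0],[0,0,0,0,0],[0,0,0,0,0],[0,0,0,0,0],[0,0,0,0,0]]

```text
time: 20.6
ee_pos: [494.9, -13.4, 263.2]
orientation: [[0.733, 0.68, -0.0], [0.68, -0.733, -0.0], [-0.0, -0.0, -1.0]]
ft_force: [-0.2, 0.1, -6.3]
grip_width: 0.14
grasp_force: 68.4
```

```bash
python3 -c "
from rig import r
print(r.observe()['ee_pos'],r.observe()['moment'])"
```

```text
[494.92724513 -13.41180168 263.22520179] [-0.02241654  0.04235383  0.01707229]
```

Scaled: 12 mm is 0.24, 10 mm is 0.2.

Request:
send_path:
  deltas:
    - [[0,0,0,0.12,0],[0,0,0,0.2,0],[0,0,0,0.24,0],[0,0,0,0.24,0],[0,0,0,0.16,0],[0,0,0,0.12,0],[0,0,0,0.06,0],[0,0,0,0,0],[0,0,0,0,0]]

```text
time: 21.5
ee_pos: [495.2, -12.8, 206.8]
orientation: [[0.732, 0.681, 0.001], [0.681, -0.732, -0.0], [0.0, 0.001, -1.0]]
ft_force: [1.0, 0.5, -6.7]
grip_width: 0.138
grasp_force: 68.3
```

```bash
python3 -c "
from h import *
shot('top','t3');shot('scene','s3');a=np.hstack([cv2.imread('pics/s3.png')[80:300,200:440],cv2.imread('pics/t3.png')[180:400,200:440]]);cv2.imwrite('pics/ts3.png',cv2.resize(a,(800,366)))"
```

```text
(no output)
```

View pics/ts3.png

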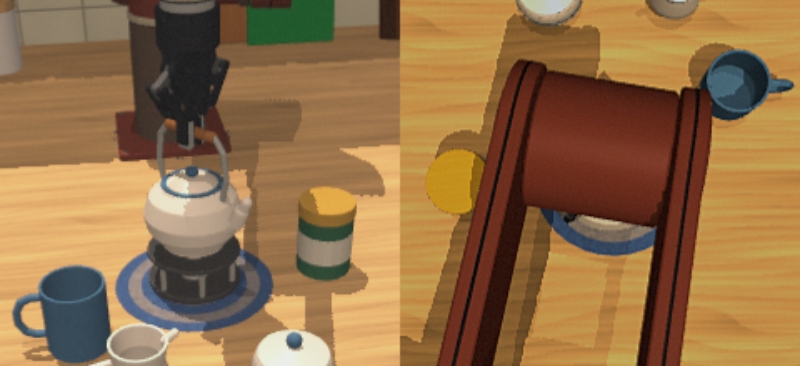

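The scene crop shows the teapot level just above the ring: ring spans u 149–241, belly about 145–238. I'll quantify the lateral offset.

Run:
```python
from h import *
im=np.ascontiguousarray(cv2.imread("pics/s3.png")[:,:,::-1]);c=r.camera_info("scene");h=hsv(im)
w=(h[...,1]<75)&(h[...,2]>95);d=(h[...,2]<80)&(h[...,1]<90)
for v in range(196,268,3):
    a=[x for x in np.nonzero(w[v,270:365])[0]+270];b=np.nonzero(d[v,270:365])[0]+270
    print(v,(min(a),max(a)) if len(a) else None,(min(b),max(b)) if len(b) else None)
for P in([495,-13,206],[495,-13,130],[495,-13,100],[495,-13,54],[495,-77,54],[495,51,54],[495,-79,119],[495,53,119]):print(P,proj(c,P))
```

```text
196 (np.int64(289), np.int64(341)) None
199 (np.int64(289), np.int64(349)) None
202 (np.int64(288), np.int64(350)) None
205 (np.int64(287), np.int64(349)) None
208 (np.int64(287), np.int64(348)) None
211 (np.int64(287), np.int64(347)) None
214 (np.int64(288), np.int64(346)) None
217 (np.int64(289), np.int64(343)) None
220 (np.int64(291), np.int64(339)) None
223 (np.int64(292), np.int64(337)) (np.int64(338), np.int64(340))
226 (np.int64(297), np.int64(334)) (np.int64(294), np.int64(342))
229 (np.int64(289), np.int64(332)) (np.int64(293), np.int64(343))
232 (np.int64(285), np.int64(327)) (np.int64(292), np.int64(349))
235 (np.int64(280), np.int64(355)) (np.int64(290), np.int64(354))
238 (np.int64(276), np.int64(358)) (np.int64(293), np.int64(350))
241 (np.int64(274), np.int64(340)) (np.int64(295), np.int64(344))
244 (np.int64(272), np.int64(362)) (np.int64(293), np.int64(346))
247 (np.int64(270), np.int64(354)) (np.int64(293), np.int64(343))
250 (np.int64(270), np.int64(355)) (np.int64(290), np.int64(343))
253 (np.int64(277), np.int64(354)) (np.int64(291), np.int64(347))
256 (np.int64(277), np.int64(322)) (np.int64(294), np.int64(346))
259 (np.int64(270), np.int64(351)) (np.int64(298), np.int64(333))
262 (np.int64(272), np.int64(359)) (np.int64(307), np.int64(323))
265 (np.int64(274), np.int64(345)) None
[495, -13, 206] [314.20597939 167.63622213]
[495, -13, 130] [315.18090704 199.36473116]
[495, -13, 100] [315.54503901 211.19461429]
[495, -13, 54] [316.0821955  228.62539191]
[495, -77, 54] [288.04313224 231.07463706]
[495, 51, 54] [343.76871183 226.2087696 ]
[495, -79, 119] [285.38045765 206.19311493]
[495, 53, 119] [344.84913642 201.33974234]
```

Ring and teapot axis agree within about 1 px (~2 mm), so I'll lower it gently.

Scaled: 2 mm is 0.04, 1.5 mm is 0.03.

Request:
send_path:
  deltas:
    - [[0,0,0,0.04,0],[0,0,0,0.04,0],[0,0,0,0.03,0],[0,0,0,0.02,0],[0,0,0,0.02,0],[0,0,0,0,0],[0,0,0,0,0]]

```text
time: 22.3
ee_pos: [494.9, -12.8, 198.8]
orientation: [[0.733, 0.681, -0.0], [0.681, -0.733, 0.0], [-0.0, -0.0, -1.0]]
ft_force: [0.5, -0.2, -6.4]
grip_width: 0.139
grasp_force: 68.3
```

Scaled: 1 mm is 0.02.

Request:
send_path:
  deltas:
    - [[0,0,0,0.02,0],[0,0,0,0,0],[0,0,0,0,0]]

```text
time: 22.6
ee_pos: [494.9, -12.8, 197.8]
orientation: [[0.732, 0.681, -0.0], [0.681, -0.732, 0.0], [-0.0, -0.0, -1.0]]
ft_force: [-0.1, 0.0, -6.9]
grip_width: 0.141
grasp_force: 68.3
```

Request:
send_path:
  deltas:
    - [[0,0,0,0.02,0],[0,0,0,0,0],[0,0,0,0,0]]

```text
time: 22.9
ee_pos: [495.4, -13.0, 197.5]
orientation: [[0.733, 0.681, 0.001], [0.681, -0.733, -0.0], [0.001, 0.001, -1.0]]
ft_force: [0.2, -1.1, -1.4]
grip_width: 0.139
grasp_force: 68.8
```

Contact is made: the carried weight dropped from 6.9 to 1.4 N. I'll press slightly, release, and rise.

Scaled: 0.6 mm is 0.012.

Request:
send_path:
  deltas:
    - [[0,0,0,0.012,0],[0,0,0,0,0],[0,0,0,0,0],[0.3,0,0,0,0],[0.5,0,0,0,0],[0.6,0,0,0,0],[0.6,0,0,0,0],[0.6,0,0,0,0],[0.6,0,0,0,0]]

```text
time: 23.8
ee_pos: [494.8, -12.7, 196.1]
orientation: [[0.732, 0.681, -0.0], [0.681, -0.732, 0.0], [-0.0, -0.0, -1.0]]
ft_force: [-0.6, -0.4, -0.7]
grip_width: 0.599
grasp_force: 0.0
```

Request:
send_path:
  deltas:
    - [[0.6,0,0,-0.1,0],[0.6,0,0,-0.3,0],[0.6,0,0,-0.6,0],[0.6,0,0,-0.8,0],[0.6,-0.6,0,-0.6,0],[0.6,-0.8,0,0,0],[0.6,-0.8,0,0,0],[0.6,-0.8,0,0,0],[0.6,-0.8,0,0,0],[0.6,0,0,0,0],[0.6,0,0,0,0]]

```text
time: 24.9
ee_pos: [355.7, -142.8, 317.7]
orientation: [[0.734, 0.679, 0.002], [0.679, -0.734, -0.001], [0.001, 0.002, -1.0]]
ft_force: [0.3, 0.3, 0.4]
grip_width: 0.6
grasp_force: 0.0
```

```bash
python3 -c "
from h import *
shot('top','t4');shot('scene','s4');a=np.hstack([cv2.imread('pics/s4.png')[80:300,200:440],cv2.imread('pics/t4.png')[180:400,200:440]]);cv2.imwrite('pics/ts4.png',cv2.resize(a,(800,366)))"
```

```text
(no output)
```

View pics/ts4.png

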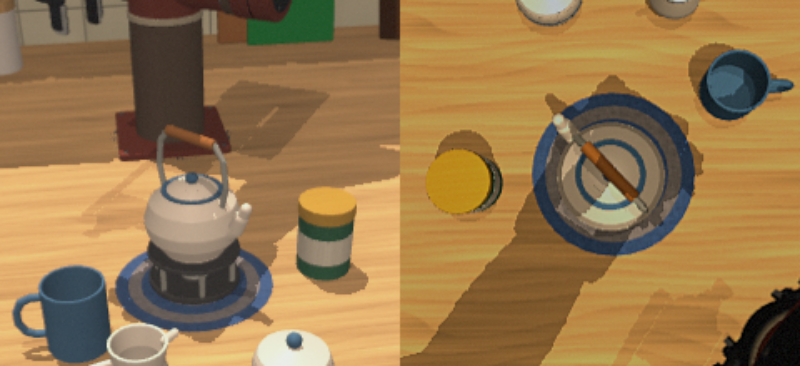

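The teapot stands upright and centred on the warmer. The bystanders are in place and the gripper is clear, so I'm handing it in.

```bash
python3 -c "
from rig import r
print(r.close_job())"
```

```text
the job is handed in; nothing more can be done
None
```

The job is handed in, with no verdict returned: the teapot stands level on the warmer, within about 2–3 mm of centred by my measurement, the warmer is about 9 mm from the mat's centre with its tealight last seen in its seat, and the bystanders look untouched.

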